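# Find the heavier lens cell by feel and hold it over the light base

### The job

Two look-alike black lens cells stand on the blue tray; one holds a cemented doublet and is plainly heavier than the other. Lift each in turn clear of the tray to feel its weight, leave the lighter one standing upright on the tray, and finish while holding the heavier one upright and still over the middle of the microscope light base's glowing disc, a few centimetres above it, so that the cement can be checked against the light. Do not drop or topple a cell, do not let one touch the light base, and leave everything else where it is.

Things in the scene. Friction and masses are not known exactly. Their poses are not given: they have to be found in the camera images.
- cell_1: one of two look-alike black lens cells standing on the tray, 50 to 64 mm either side of its middle in the tray's y: barrel 54 mm across and 34 mm tall, on top a neck 47 mm across and 8 mm tall (42 mm in all) with a bluish lens. Origin: centre of its underside; z up. Round, so yaw means nothing. One cell weighs 0.09 to 0.15 kg, the other 0.28 to 0.41 kg; either may be the heavier
- cell_2: one of two look-alike black lens cells standing on the tray, 50 to 64 mm either side of its middle in the tray's y: barrel 54 mm across and 34 mm tall, on top a neck 47 mm across and 8 mm tall (42 mm in all) with a bluish lens. Origin: centre of its underside; z up. Round, so yaw means nothing. One cell weighs 0.09 to 0.15 kg, the other 0.28 to 0.41 kg; either may be the heavier
- tray: shallow blue open tray, fixed, 200 x 280 mm outside (x by y), floor 4 mm thick, walls 4 mm thick and 12 mm high. Origin: centre of its underside, on the work surface; x and y along its sides. May lie left or right of the robot's centre line
- tray_floor (a point): middle of the upper face of the tray's floor, 4 mm above the work surface; axes as the tray's
- light_base: the microscope's transmitted-light base, fixed: a flat white box 240 x 220 mm (x by y) with its top 50 mm above the work surface, with a round glowing disc 100 mm in diameter in the middle of the top. Origin: centre of its underside. Stands on the other side of the centre line from the tray
- light_disc (a point): middle of the glowing disc's upper face, 52 mm above the work surface; z up
- retaining_ring: bystander: brass ring 44 mm across, 6 mm high, lying on the tray about 68 mm from its middle on the tray's +x side, between the cells. Origin: centre of its underside
- lens_cap: bystander: grey cap 44 mm across, 9 mm high, lying on the tray about 68 mm from its middle on the tray's -x side, between the cells. Origin: centre of its underside
- screwdriver: bystander: red-handled screwdriver 170 mm long, under 35 mm thick, lying along x between the tray and the light base. Origin: underside, roughly mid-length
- solder_spool: bystander: blue spool 60 mm across, 40 mm high, standing beyond the tray and the base. Origin: centre of its underside
- paste_jar: bystander: white jar with a blue lid, 44 mm across, 40 mm high. Origin: centre of its underside
- flux_pot: bystander: white pot with a pink lid, 48 mm across, 45 mm high, far to the left. Origin: centre of its underside
- eyepiece: bystander: black microscope eyepiece 40 mm across, 56 mm high, standing far to the right. Origin: centre of its underside
Not all that is in view belongs to the job. Leave any green or yellow look-alike of the cell_1 alone.

How it is judged:
By the outcome, as a careful person would: the job done as asked, in the order asked, and still so for the second after the job is handed in, while the arm keeps its last pose, push and grip.
It also fails if it takes over 64 s, if anything falls off the work surface, if the arm or the gripper's body presses on something with over 40 N, if the wrist force passes 120 N, or if a joint passes its speed limit or range.

### The arm

A 6-joint arm with a two-finger parallel gripper is mounted at the origin on the work surface. World frame = base frame: x ahead of the robot, y to its left, z up, the work surface at z = 0. Lengths are in m, angles in degrees, forces in N, time in s.
With the tool pointing down it reaches from about 0.425 to 0.925 m from the base axis. Payload 12.5 kg.
Tool frame: the origin (TCP) lies on the mounting face of the last link; the fingertips stand 173 mm ahead of it and the grasp point (between the pads) lies 155 mm ahead of it (ctrl.tips_ahead is the distance from the TCP to the fingertips, in m); z points along the fingers, x is the direction in which the jaws open and shut, and the axes are right-handed (so a half turn about z gives the same grasp; the last joint's range is limited). The gripper opens to 85 mm and grips with 20 to 120 N. Pads are 22 mm wide; open, the fingers measure 114 mm over their backs; the gripper's body (76 mm by 85 mm) begins 54 mm behind the grasp point. The pads swing forward as they close: fully open they stand 13 mm farther back than shut.
Start: joints at [-70.967, 28.126, 89.318, -0, 62.55, -6.05], TCP at [0.265, -0.566, 0.405] pointing down, gripper open.
Joint ranges: [-177.58, 177.58], [-47.91, 125.51], [2.72, 160], [-65.01, 245.01], [3.68, 167.84], [-153.87, 153.87]. Speed limits (degrees/s): [127.2, 127.2, 159.86, 180, 180, 180].

### API

Orientations are given as a 3x3 rotation matrix whose columns are the frame's x, y, z axes.
In Python, from plant import readout, imaging, ctrl, trace gives the robot as it stands. The module is installed in compiled form; this text tells all that it offers.
- The arm moves only by the shell command python3 -m pendant 'ROWS' [OPENING] [FORCE]. ROWS is JSON, a list of rows, each a list of 4 numbers: the shift along the tool's x, y, z in m, then the turn about the tool's z in units of 5 degrees (1.0 is 5 degrees). A call has exactly 5 rows; each row is the pose to reach, as a shift and turn from the pose commanded when the call began, along the tool's axes at that moment; what a row does not reach only later rows make up. A row lasts 1/10 s, in which the tool goes at most 50 mm and 8.59 degrees, less where a joint would pass 70% of its speed; a pose out of reach is approached as far as the arm can. A call with a gripper value outside its range is refused whole. OPENING is the opening, from 0 (shut) to 1 (fully open), set as the call begins (- or left out, the last holds). The fingers move at their own pace and stop on an object; FORCE is the grip in N (left out, the last holds). Time passes only in rows, so rows that repeat a pose let the fingers close, or fill a call up. It gives the time, the measured TCP pose, the force and the opening at its end, in the units of the state.
- readout.read_state(): the state, without advancing time (a new reading comes with each control period).
- imaging.camera(name): name is "scene" or "side" or "wrist"; returns the picture (384x512x3 uint8, red, green, blue); there is no depth.
- imaging.calibration(name): a dict with "K" (3x3 intrinsics, pixels), "R" (3x3) and "t" (3): a world point X has camera coordinates R X + t; the wrist camera has in their place "T_tool_cam" (4x4, takes a point from camera to tool coordinates, whose origin is the TCP and whose axes are the tool frame's). Camera axes: x right, y down, z forward; pixel columns grow to the right and rows downward; lengths in m; the calibration is good to about 2 mm. The wrist camera is an equidistant fisheye: a pixel r from the principal point sees the ray r / f radians off the axis. A picture is of the moment at which its call begins: read the wrist's pose just before it. calibration takes no time and is no camera call.
- ctrl.hand_in(): hands the job in, once; it reports no verdict.
Trained networks look in the newest picture that a camera, given by its name, has taken for a name from the list of things; names that differ only in an ending like _2 or _b are one class to them, and where a whole thing is asked for, a point or a joint stands for the part that bears it (a point fixed in the world has none). Each returns a list of dicts, best first, with "p" (0 to 1); they miss things now and then, are a little off and sometimes report something else, mostly with a low value. They report only what shows in the picture. A call takes as long as a camera call. They do not tell look-alikes from the thing itself.
- trace(camera, name): "mask" (384x512 bool, what is visible of it) and "pixel" ([column, row] in pixels, amid what is visible of it).
The state is a dict: "time": time; "joints": joint angles; "qd": joint speeds; "joint_torque": joint torques, N m; "tcp_pos": TCP position; "tool_rot": TCP orientation; "force": force on the tool from outside, world axes, zero at the start; "moment": the same for the moment, N m; "grip_width": finger opening in m.
Only numpy, scipy, OpenCV 4.12 (cv2) and the standard library are available. Lean on these libraries where they do the work, as an engineer would, in place of code of your own. Each camera call takes 0.05 s, during which the arm holds its last target.

## Working session

There is one attempt and no reset: what is moved stays moved. The work goes in short steps, Python scripts to look and compute and a shell command to move; the robot and the scene stay as the last step left them, time stands still between calls to the robot, and variables do not carry over. Pictures are saved under pics/ and viewed, and the job is handed in when it is done.

```bash
mkdir -p pics; python3 - <<'E'
from plant import readout, imaging, ctrl, trace
import cv2,numpy as np
s=readout.read_state();print({k:np.round(v,3).tolist() for k,v in s.items()},ctrl.tips_ahead)
a=imaging.camera("scene");b=imaging.camera("side")
cv2.imwrite("pics/s0.png",a[:,:,::-1]);cv2.imwrite("pics/d0.png",b[:,:,::-1])
for c in("scene","side"):
  k=imaging.calibration(c);print(c,np.round(k["K"],1).tolist(),np.round(k["R"],3).tolist(),np.round(k["t"],3).tolist())
  for n in("cell_1","tray","light_base","retaining_ring","lens_cap","screwdriver","solder_spool","paste_jar"):
    for d in trace(c,n)[:4]:print(c,n,round(d["p"],2),np.round(d["pixel"],1),d["mask"].sum())
E
```

```text
{'time': 0.0, 'joints': [-70.968, 28.166, 89.352, 0.0, 62.549, -6.052], 'qd': [-0.028, -0.089, 0.12, 0.083, 0.051, -0.025], 'joint_torque': [-0.004, -61.845, -26.16, -0.0, 0.004, -0.0], 'tcp_pos': [0.265, -0.566, 0.404], 'tool_rot': [[0.424, -0.906, -0.0], [-0.906, -0.424, 0.001], [-0.001, -0.0, -1.0]], 'force': [1.221, -0.202, -0.03], 'moment': [0.006, 0.022, -0.011], 'grip_width': 0.086} 0.1734
scene [[447.7, 0.0, 253.4], [0.0, 447.7, 199.7], [0.0, 0.0, 1.0]] [[-0.606, 0.795, 0.015], [0.645, 0.503, -0.575], [-0.465, -0.339, -0.818]] [0.315, -0.316, 1.862]
scene cell_1 0.75 [227.2 136.3] 179
scene cell_1 0.74 [154.8 123.6] 111
scene cell_1 0.5 [177.6 132.6] 159
scene cell_1 0.47 [224.1 176.6] 164
scene tray 0.84 [211.1 173.3] 2679
scene tray 0.19 [394.8 259.6] 213
scene light_base 0.86 [305.4 240.1] 4516
scene retaining_ring 0.2 [220.8 175. ] 183
scene lens_cap 0.64 [220.5 162.6] 109
scene screwdriver 0.58 [266.9 184.4] 143
scene solder_spool 0.82 [224.9 247.3] 302
scene paste_jar 0.62 [289.2 287.3] 171
side [[383.6, 0.0, 247.5], [0.0, 383.6, 189.4], [0.0, 0.0, 1.0]] [[0.754, -0.657, -0.0], [-0.369, -0.423, -0.828], [0.544, 0.624, -0.561]] [-0.38, 0.251, 1.004]
side cell_1 0.65 [262.5 274.1] 445
side cell_1 0.63 [303.1 251.2] 365
side cell_1 0.61 [345.  294.2] 485
side cell_1 0.58 [281.7 227.5] 341
side tray 0.92 [291.6 241.2] 3464
side light_base 0.68 [214.7 172.6] 2334
side retaining_ring 0.44 [319.4 234.4] 37
side lens_cap 0.47 [273.6 249.5] 160
side screwdriver 0.81 [231.3 217.3] 208
side screwdriver 0.45 [298.2 237.1] 3493
side solder_spool 0.76 [287.3 172.8] 216
side paste_jar 0.59 [217.  173.2] 2333
side paste_jar 0.52 [242.7 154.4] 84
side paste_jar 0.35 [378.7 305.7] 277
```

```bash
python3 - <<'E'
import cv2
a=cv2.imread("pics/s0.png");cv2.imwrite("pics/s0c.png",cv2.resize(a[90:320,110:430],None,fx=2.5,fy=2.5,interpolation=2))
a=cv2.imread("pics/d0.png");cv2.imwrite("pics/d0c.png",cv2.resize(a[120:350,130:450],None,fx=2.5,fy=2.5,interpolation=2))
E
```

```text
(no output)
```

View pics/s0c.png

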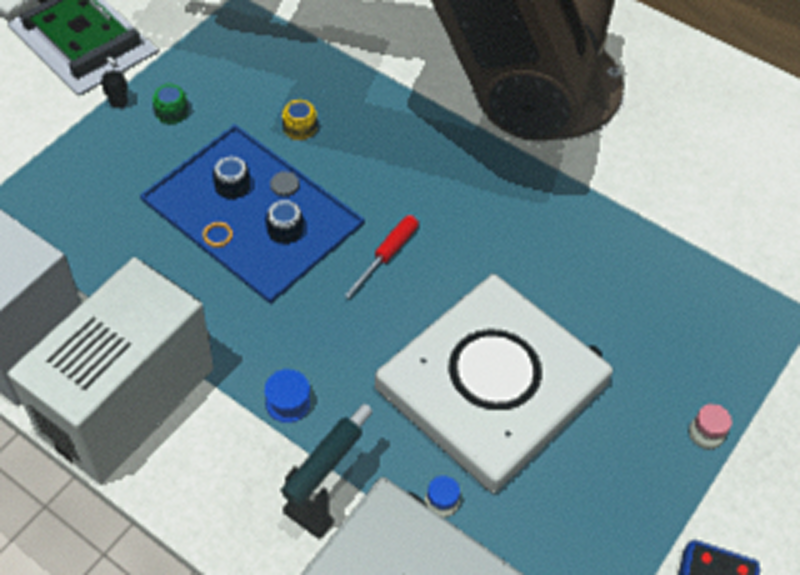

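View pics/d0c.png

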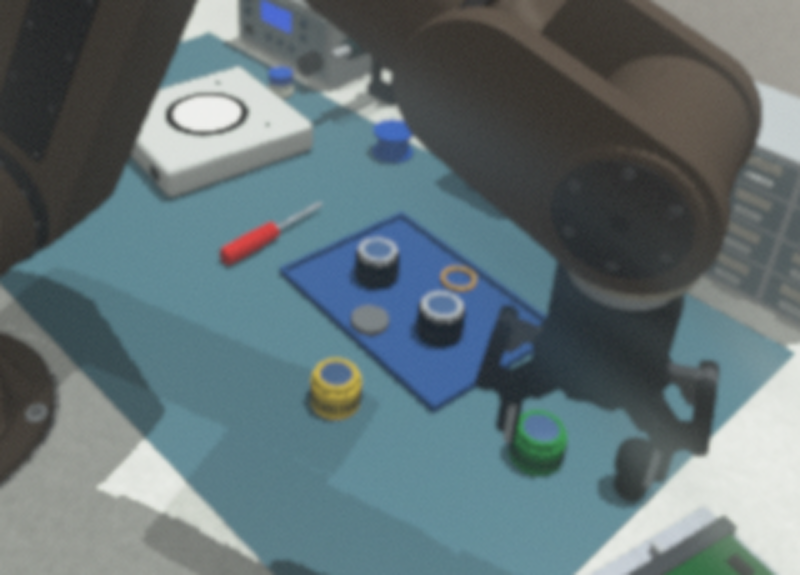

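```bash
cat > h.py <<'E'
from plant import readout, imaging, ctrl, trace
import cv2,numpy as np
from scipy.optimize import least_squares
def proj(c,X):
    k=imaging.calibration(c);x=np.asarray(X)@np.array(k["R"]).T+np.array(k["t"]);p=x@np.array(k["K"]).T;return p[:,:2]/p[:,2:]
def ray(c,px,z):
    k=imaging.calibration(c);R=np.array(k["R"]);t=np.array(k["t"])
    d=R.T@np.linalg.solve(np.array(k["K"]),[px[0],px[1],1]);o=-R.T@t
    return o+d*(z-o[2])/d[2]
th=np.linspace(0,2*np.pi,48)
def cylpts(x,y,z0):
    P=[]
    for r,z in((.027,0),(.027,.034),(.0235,.042)):
        P.append(np.c_[x+r*np.cos(th),y+r*np.sin(th),np.full(48,z0+z)])
    return np.vstack(P)
def cylcent(c,x,y,z0):
    h=cv2.convexHull(proj(c,cylpts(x,y,z0)).astype(np.float32));m=cv2.moments(h);return np.array([m['m10'],m['m01']])/m['m00']
def mcent(m):
    ys,xs=np.nonzero(m);return np.array([xs.mean(),ys.mean()])
E
python3 - <<'E'
from h import *
S=[]
for c in("scene","side"):
  im=imaging.camera(c)
  for d in trace(c,"cell_1"):
    ce=mcent(d["mask"])
    f=least_squares(lambda q:cylcent(c,q[0],q[1],.004)-ce,ray(c,ce,.025)[:2]).x
    print(c,round(d["p"],2),d["mask"].sum(),ce.round(1),f.round(4))
  for d in trace(c,"tray")[:1]:
    h=cv2.convexHull(np.argwhere(d["mask"])[:,::-1].astype(np.int32))
    q=cv2.approxPolyDP(h,6,True)[:,0]
    print([ray(c,p,.012)[:2].round(3).tolist() for p in q])
    im2=None
  for d in trace(c,"light_base")[:1]:
    q=d["mask"]
    h=cv2.convexHull(np.argwhere(q)[:,::-1].astype(np.int32));print([ray(c,p,.05)[:2].round(3).tolist() for p in cv2.approxPolyDP(h,4,True)[:,0]])
    g=cv2.cvtColor(im,cv2.COLOR_RGB2GRAY);mm=cv2.erode(cv2.morphologyEx(q.astype(np.uint8),cv2.MORPH_CLOSE,np.ones((15,15))),np.ones((9,9)))
    mk=((g<90)&(mm>0)).astype(np.uint8)
    n,l,st,cc=cv2.connectedComponentsWithStats(mk);
    for i in range(1,n):
      if st[i,4]>40:print("ring",st[i],cc[i],ray(c,cc[i],.051).round(4))
  for n in("retaining_ring","lens_cap","screwdriver","solder_spool"):
    for d in trace(c,n)[:1]:print(n,round(d["p"],2),ray(c,mcent(d["mask"]),.008).round(3))
print(readout.read_state()["time"])
E
```

```text
scene 0.77 191 [223.5 178.5] [ 0.5048 -0.151 ]
scene 0.71 200 [202.1 160.6] [ 0.4884 -0.2702]
scene 0.67 162 [178.3 130.8] [ 0.43   -0.4472]
scene 0.66 190 [229.4 137.5] [ 0.3318 -0.263 ]
[[0.422, -0.062], [0.621, -0.09], [0.594, -0.36], [0.397, -0.341]]
[[0.437, 0.359], [0.682, 0.336], [0.657, 0.131], [0.41, 0.153]]
ring [290 222  36  32 256] [307.30859375 238.25      ] [0.5438 0.2425 0.051 ]
retaining_ring 0.51 [0.532 0.239 0.008]
lens_cap 0.47 [ 0.439 -0.206  0.008]
screwdriver 0.44 [ 0.419 -0.008  0.008]
solder_spool 0.83 [0.722 0.032 0.008]
side 0.92 447 [264. 275.] [ 0.3284 -0.267 ]
side 0.85 407 [305.3 247.2] [ 0.4891 -0.267 ]
side 0.59 318 [280.5 225.3] [ 0.5051 -0.1518]
side 0.56 477 [345.4 297.2] [ 0.429  -0.4517]
[[0.587, -0.341], [0.521, -0.363], [0.39, -0.349], [0.422, -0.073], [0.614, -0.089]]
[[0.629, 0.103], [0.572, 0.065], [0.383, 0.095], [0.394, 0.212], [0.527, 0.339], [0.661, 0.33]]
lens_cap 0.46 [ 0.441 -0.207  0.008]
screwdriver 0.79 [ 0.436 -0.002  0.008]
solder_spool 0.62 [0.74  0.05  0.008]
1.7
```

```bash
cat > d.py <<'E'
import sys
from h import *
x,y,z,yaw=map(float,sys.argv[1:5])
s=readout.read_state();R=np.array(s["tool_rot"]);p=np.array(s["tcp_pos"])
cy=np.degrees(np.arctan2(R[1,0],R[0,0]));dy=(yaw-cy+90)%180-90
print("t",round(s["time"],2),"p",p.round(4),"yaw",round(cy,1),"D",(R.T@(np.array([x,y,z])-p)).round(4),"turn",round(-dy/5,2),"F",np.round(s["force"],2),"M",np.round(s["moment"],2),"j",np.round(s["joints"],0),"w",round(s["grip_width"],4))
E
python3 -m pendant '[[-0.02,-0.038,0.01,0.8],[-0.04,-0.076,0.02,1.6],[-0.06,-0.114,0.03,2.4],[-0.08,-0.152,0.04,3.2],[-0.1,-0.19,0.05,4]]' 1 60; python3 d.py .489 -.2685 .25 -95.5
```

```text
time: 2.2
tcp_pos: [0.3954, -0.3935, 0.3545]
tool_rot: [[0.085, -0.996, 0.0], [-0.996, -0.085, -0.0], [0.0, -0.0, -1.0]]
force: [0.4, 0.3, -0.5]
grip_width: 0.0855
t 2.2 p [ 0.3954 -0.3935  0.3545] yaw -85.1 D [-0.1166 -0.1039  0.1045] turn 2.08 F [ 0.41  0.32 -0.53] M [-0.01 -0.05 -0.02] j [-52.  26. 102.  -0.  52.  33.] w 0.0855
```

```bash
python3 -m pendant '[[-0.025,-0.022,0.02,0.5],[-0.05,-0.044,0.04,1],[-0.075,-0.066,0.06,1.5],[-0.1,-0.088,0.08,2.08],[-0.1166,-0.1039,0.1,2.08]]' 
python3 -m pendant '[[0,0,0,0],[0,0,0,0],[0,0,0,0],[0,0,0,0],[0,0,0,0]]' | tail -1
python3 d.py .489 -.2685 .182 -95.5
python3 - <<'E'
from h import *
k=imaging.calibration("wrist");print(np.round(k["T_tool_cam"],3).tolist(),np.round(k["K"],1).tolist())
im=imaging.camera("wrist");cv2.imwrite("pics/w1.png",im[:,:,::-1])
for d in trace("wrist","cell_1"):print(d["p"],d["mask"].sum(),mcent(d["mask"]))
E
```

```text
time: 2.7
tcp_pos: [0.4888, -0.2679, 0.2541]
tool_rot: [[-0.093, -0.996, 0.0], [-0.996, 0.093, -0.0], [0.0, -0.0, -1.0]]
force: [-0.1, -1.5, -0.8]
grip_width: 0.0853
grip_width: 0.0852
t 3.2 p [ 0.4875 -0.2703  0.2554] yaw -95.4 D [-0.002  -0.0013  0.0734] turn 0.02 F [-0.15 -0.14 -0.43] M [ 0.02  0.04 -0.05] j [-36.  34. 107.  -0.  39.  60.] w 0.0852
[[1.0, 0.0, -0.0, 0.0], [-0.0, 0.952, 0.307, -0.078], [0.0, -0.307, 0.952, 0.03], [0.0, 0.0, 0.0, 1.0]] [[297.3, 0.0, 256.1], [0.0, 297.3, 194.1], [0.0, 0.0, 1.0]]
0.92 4360 [ 98.84541284 202.62981651]
0.8 3111 [449.89874638 246.86338798]
0.76 288 [260.0625     330.56597222]
0.63 5086 [248.36197405 211.08434919]
```

View pics/w1.png

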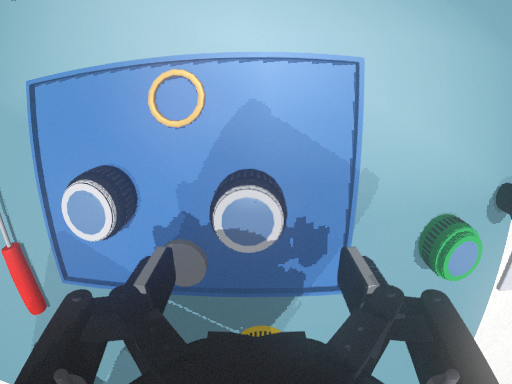

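```bash
cat >> h.py <<'E'
def wproj(X,p,R):
    k=imaging.calibration("wrist");T=np.array(k["T_tool_cam"]);K=np.array(k["K"])
    c=((np.asarray(X)-p)@R-T[:3,3])@T[:3,:3]
    n=np.linalg.norm(c[:,:2],axis=1);r=np.arctan2(n,c[:,2])*K[0,0]
    return c[:,:2]/n[:,None]*r[:,None]+K[:2,2]
def wfit(m,p,R,z0,g):
    ce=mcent(m)
    def f(q):
        h=cv2.convexHull(wproj(cylpts(q[0],q[1],z0),p,R).astype(np.float32));M=cv2.moments(h);return np.array([M['m10'],M['m01']])/M['m00']-ce
    r=least_squares(f,g,diff_step=1e-3).x
    h=cv2.contourArea(cv2.convexHull(wproj(cylpts(r[0],r[1],z0),p,R).astype(np.float32)))
    return r.round(4),round(h),int(m.sum())
def wlook(gs,z0=.004,save=None):
    s=readout.read_state();p=np.array(s["tcp_pos"]);R=np.array(s["tool_rot"])
    im=imaging.camera("wrist")
    if save:cv2.imwrite(save,im[:,:,::-1])
    for d in trace("wrist","cell_1"):
        for g in gs:
            if np.linalg.norm(wproj(np.array([[g[0],g[1],z0+.025]]),p,R)[0]-mcent(d["mask"]))<50: print(round(d["p"],2),mcent(d["mask"]).round(1),wfit(d["mask"],p,R,z0,g))
E
python3 -c "
from h import *
wlook([(.489,-.2685),(.505,-.1515)])"
```

```text
0.89 [248.5 211. ] (array([ 0.4897, -0.2651]), 5269, 5085)
0.71 [ 99.4 202.5] (array([ 0.5058, -0.1473]), 4518, 4322)
```

```bash
python3 d.py .4893 -.2665 .181 -95.5
```

```text
t 3.4 p [ 0.4877 -0.2698  0.2549] yaw -95.3 D [-0.0035 -0.0013  0.0739] turn 0.03 F [-0.67  0.26  1.  ] M [-0.06 -0.    0.03] j [-36.  34. 107.  -0.  39.  60.] w 0.0858
```

```bash
python3 -m pendant '[[-0.003,-0.001,0.02,0],[-0.0035,-0.0013,0.04,0],[-0.0035,-0.0013,0.06,0],[-0.0035,-0.0013,0.07,0],[-0.0035,-0.0013,0.074,0]]' 
python3 -m pendant '[[0,0,0,0],[0,0,0,0],[0,0,0,0],[0,0,0,0],[0,0,0,0]]' 0.75 40| tail -1
python3 d.py .4893 -.2665 .181 -95.5
python3 -c "
from h import *
wlook([(.489,-.2665),(.505,-.1515)],save='pics/w2.png')"
```

```text
time: 3.9
tcp_pos: [0.4894, -0.2663, 0.1799]
tool_rot: [[-0.093, -0.996, -0.001], [-0.996, 0.093, 0.001], [-0.001, 0.001, -1.0]]
force: [-0.3, 0.5, 0.3]
grip_width: 0.0853
grip_width: 0.0645
t 4.4 p [ 0.4895 -0.2663  0.1811] yaw -95.3 D [0.0002 0.0002 0.0001] turn 0.04 F [0.28 0.43 0.84] M [ 0.03 -0.02  0.04] j [-35.  41. 109.  -0.  30.  60.] w 0.0645
0.93 [253.1 267.7] (array([ 0.4896, -0.2652]), 11765, 11389)
0.93 [ 50.3 246.4] (array([ 0.5056, -0.1465]), 8082, 7947)
```

View pics/w2.png

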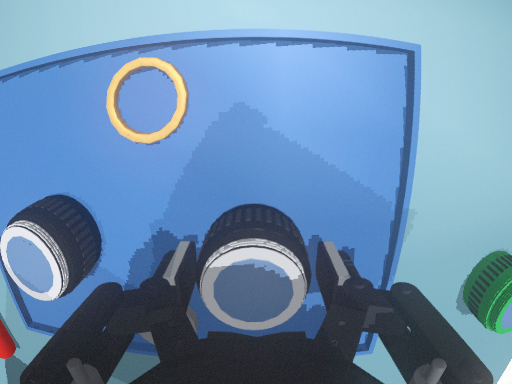

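```bash
python3 -m pendant '[[-0.001,0,0,0],[-0.001,0,0,0],[-0.001,0,0,0],[-0.001,0,0,0],[-0.001,0,0,0]]' 0 60; python3 -m pendant '[[0,0,0,0],[0,0,0,0],[0,0,0,0],[0,0,0,0],[0,0,0,0]]'|tail -2;python3 d.py .4893 -.2655 .181 -95.5
```

```text
time: 5.0
tcp_pos: [0.4896, -0.2654, 0.1812]
tool_rot: [[-0.093, -0.996, 0.001], [-0.996, 0.093, -0.001], [0.001, -0.001, -1.0]]
force: [-2.3, -0.2, 5.2]
grip_width: 0.0527
force: [-1.5, 0.1, 6.0]
grip_width: 0.0524
t 5.5 p [ 0.4896 -0.2653  0.1812] yaw -95.3 D [0.0002 0.0003 0.0002] turn 0.04 F [-1.48  0.14  5.99] M [-0.08  0.24  0.02] j [-35.  41. 109.  -0.  30.  60.] w 0.0524
```

```bash
python3 -m pendant '[[0,0,-0.005,0],[0,0,-0.015,0],[0,0,-0.03,0],[0,0,-0.045,0],[0,0,-0.06,0]]'; for i in 1 2 3; do python3 -m pendant '[[0,0,0,0],[0,0,0,0],[0,0,0,0],[0,0,0,0],[0,0,0,0]]'|tail -2;done;python3 d.py .4893 -.2655 .181 -95.5
python3 -c "
from h import *
wlook([(.4893,-.2655),(.505,-.1515)],z0=.064,save='pics/w3.png')
im=imaging.camera('side');cv2.imwrite('pics/d3.png',cv2.resize(im[150:330,180:420,::-1],None,fx=3,fy=3))"
```

```text
time: 6.0
tcp_pos: [0.4895, -0.2651, 0.2419]
tool_rot: [[-0.093, -0.996, 0.0], [-0.996, 0.093, -0.0], [0.0, -0.0, -1.0]]
force: [0.0, -0.9, -1.4]
grip_width: 0.0525
force: [0.5, 0.4, -1.4]
grip_width: 0.0525
force: [-0.1, 1.0, -1.8]
grip_width: 0.0527
force: [-0.5, 0.1, -0.9]
grip_width: 0.0522
t 7.5 p [ 0.4896 -0.2652  0.2407] yaw -95.3 D [0.0003 0.0003 0.0597] turn 0.04 F [-0.47  0.05 -0.91] M [-0.    0.03  0.04] j [-35.  35. 108.  -0.  37.  60.] w 0.0522
0.7 [255.8 267.3] (array([ 0.4899, -0.2654]), 11851, 11552)
```

View pics/d3.png

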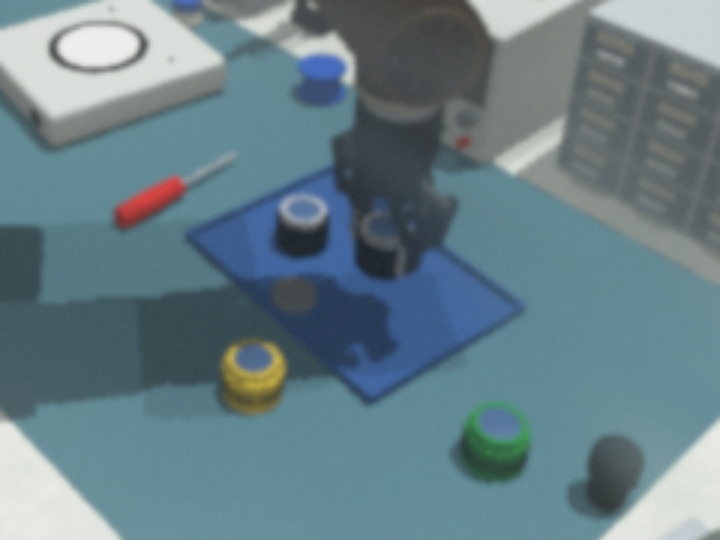

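View pics/w3.png

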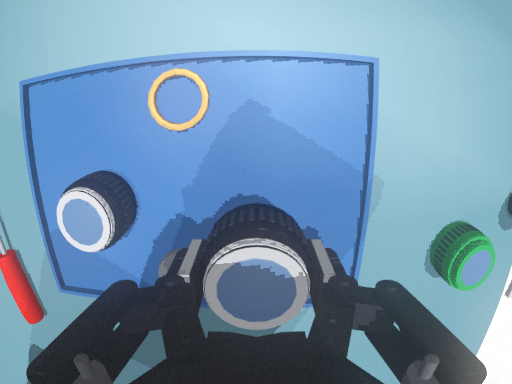

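```bash
for i in 1 2; do python3 -m pendant '[[0,0,0,0],[0,0,0,0],[0,0,0,0],[0,0,0,0],[0,0,0,0]]'|grep force;done
python3 -m pendant '[[0,0,0.015,0],[0,0,0.03,0],[0,0,0.045,0],[0,0,0.054,0],[0,0,0.057,0]]'
python3 -m pendant '[[0,0,0.001,0],[0,0,0.002,0],[0,0,0.0025,0],[0,0,0.0025,0],[0,0,0.0025,0]]'
python3 d.py .4893 -.2655 .181 -95.5
```

```text
force: [-0.6, -0.2, -0.8]
force: [0.9, 0.5, -1.5]
time: 9.15
tcp_pos: [0.4895, -0.2652, 0.1829]
tool_rot: [[-0.093, -0.996, -0.001], [-0.996, 0.093, 0.001], [-0.001, 0.001, -1.0]]
force: [-0.9, -0.2, -1.4]
grip_width: 0.0524
time: 9.65
tcp_pos: [0.4896, -0.2652, 0.1815]
tool_rot: [[-0.093, -0.996, 0.0], [-0.996, 0.093, -0.0], [0.0, -0.0, -1.0]]
force: [0.3, 0.8, -2.0]
grip_width: 0.0527
t 9.65 p [ 0.4896 -0.2652  0.1815] yaw -95.3 D [0.0003 0.0003 0.0005] turn 0.04 F [ 0.31  0.76 -2.02] M [-0.01  0.02  0.02] j [-35.  41. 109.  -0.  30.  60.] w 0.0527
```

```bash

python3 -m pendant '[[0,0,0.0003,0],[0,0,0.0006,0],[0,0,0.0008,0],[0,0,0.0008,0],[0,0,0.0008,0]]'
python3 d.py .4893 -.2655 .181 -95.5
```

```text
time: 10.15
tcp_pos: [0.4896, -0.2652, 0.1812]
tool_rot: [[-0.093, -0.996, 0.001], [-0.996, 0.093, -0.0], [0.0, -0.001, -1.0]]
force: [-1.5, 0.3, 9.1]
grip_width: 0.0524
t 10.15 p [ 0.4896 -0.2652  0.1812] yaw -95.3 D [0.0003 0.0002 0.0002] turn 0.04 F [-1.46  0.27  9.06] M [0.34 0.32 0.01] j [-35.  41. 109.  -0.  30.  60.] w 0.0524
```

```bash

python3 -m pendant '[[0,0,-0.0003,0],[0,0,-0.0003,0],[0,0,-0.0003,0],[0,0,-0.0003,0],[0,0,-0.0003,0]]' 0.85 | tail -2
python3 -m pendant '[[0,0,-0.01,0],[0,0,-0.03,0],[0,0,-0.05,0],[0,0,-0.07,0],[0,0,-0.09,0]]' 1
python3 d.py .5055 -.149 .27 -95.5
python3 -c "
from h import *
wlook([(.4893,-.2655),(.505,-.1515)],save='pics/w4.png')"
```

```text
force: [-0.5, 0.2, -0.3]
grip_width: 0.0727
time: 11.15
tcp_pos: [0.4894, -0.2651, 0.2722]
tool_rot: [[-0.093, -0.996, 0.0], [-0.996, 0.093, -0.0], [0.0, -0.0, -1.0]]
force: [-0.9, -0.6, 0.3]
grip_width: 0.0853
t 11.15 p [ 0.4894 -0.2651  0.2722] yaw -95.3 D [-0.1171 -0.0052  0.0022] turn 0.04 F [-0.87 -0.64  0.28] M [-0.01  0.05  0.03] j [-35.  32. 106.  -0.  41.  60.] w 0.0853
0.92 [113.7 197.1] (array([ 0.5059, -0.147 ]), 4025, 3864)
0.88 [256.2 204.3] (array([ 0.4899, -0.2656]), 4506, 4303)
```

View pics/w4.png

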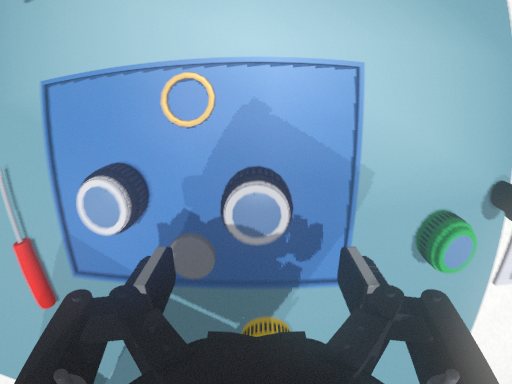

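```bash

python3 -m pendant '[[-0.03,-0.001,0,0],[-0.06,-0.002,0,0],[-0.09,-0.004,0.0,0],[-0.11,-0.005,0.0,0],[-0.1185,-0.0053,0.0,0]]' | tail -1
python3 -m pendant '[[0,0,0,0],[0,0,0.01,0],[0,0,0.02,0],[0,0,0.03,0],[0,0,0.03,0]]' | tail -1
python3 -c "
from h import *
wlook([(.4893,-.2655),(.505,-.1475)],save='pics/w5.png')"
python3 d.py .5057 -.1475 .181 -95.5
```

```text
grip_width: 0.0852
grip_width: 0.0853
0.87 [254.6 220.7] (array([ 0.5058, -0.1473]), 6169, 5987)
0.67 [413.8 223. ] (array([ 0.4898, -0.2659]), 5065, 4937)
t 12.35 p [ 0.5058 -0.1481  0.2402] yaw -95.3 D [-0.0006  0.0001  0.0592] turn 0.03 F [-0.21 -0.54  0.81] M [ 0.01 -0.    0.05] j [-24.  34. 112.  -0.  35.  72.] w 0.0851
```

View pics/w5.png

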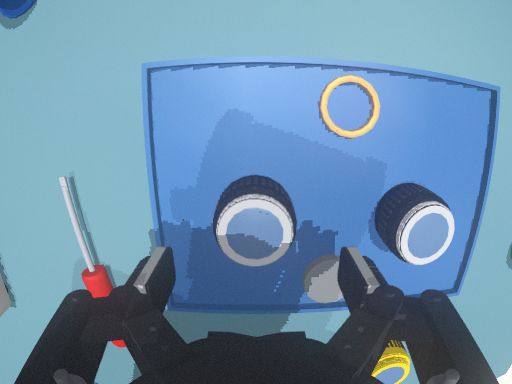

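```bash

python3 -m pendant '[[-0.0007,0,0.015,0],[-0.0007,0,0.03,0],[-0.0007,0,0.045,0],[-0.0007,0,0.055,0],[-0.0007,0,0.059,0]]' 
python3 -m pendant '[[0,0,0,0],[0,0,0,0],[0,0,0,0],[0,0,0,0],[0,0,0,0]]' 0.75 80| tail -1
python3 -m pendant '[[0,0,0,0],[0,0,0,0],[0,0,0,0],[0,0,0,0],[0,0,0,0]]' 0 80| tail -2
python3 -m pendant '[[0,0,0,0],[0,0,0,0],[0,0,0,0],[0,0,0,0],[0,0,0,0]]' | tail -2
python3 d.py .5057 -.1475 .181 -95.5
```

```text
time: 12.85
tcp_pos: [0.5058, -0.1471, 0.1811]
tool_rot: [[-0.093, -0.996, -0.001], [-0.996, 0.093, 0.0], [-0.0, 0.001, -1.0]]
force: [0.5, -0.4, -0.4]
grip_width: 0.0853
grip_width: 0.064
force: [-1.5, 0.8, 10.7]
grip_width: 0.052
force: [-0.9, 1.6, 9.8]
grip_width: 0.0522
t 14.35 p [ 0.5059 -0.147   0.1824] yaw -95.3 D [0.0005 0.0001 0.0014] turn 0.04 F [-0.86  1.58  9.81] M [ 0.26  0.3  -0.02] j [-23.  39. 113.  -0.  27.  72.] w 0.0522
```

```bash
python3 -m pendant '[[0,0,-0.005,0],[0,0,-0.015,0],[0,0,-0.03,0],[0,0,-0.045,0],[0,0,-0.06,0]]'; for i in 1 2 3 4; do python3 -m pendant '[[0,0,0,0],[0,0,0,0],[0,0,0,0],[0,0,0,0],[0,0,0,0]]'|grep force;done;python3 d.py .544 .2425 .29 -95.5
python3 -c "
from h import *
wlook([(.506,-.147)],z0=.064,save='pics/w6.png')"
```

```text
time: 14.85
tcp_pos: [0.5058, -0.147, 0.2427]
tool_rot: [[-0.093, -0.996, -0.0], [-0.996, 0.093, -0.0], [0.0, 0.0, -1.0]]
force: [-0.1, 0.1, -4.3]
grip_width: 0.0523
force: [-0.5, -0.6, -3.4]
force: [0.3, -0.3, -3.8]
force: [-0.6, 0.4, -2.1]
force: [0.5, -0.1, -3.9]
t 16.85 p [ 0.5059 -0.147   0.2417] yaw -95.3 D [-0.3914 -0.0019 -0.0483] turn 0.04 F [ 0.48 -0.1  -3.91] M [ 0.   -0.02  0.01] j [-23.  34. 112.  -0.  35.  72.] w 0.0522
0.62 [255.9 266.4] (array([ 0.5061, -0.1473]), 11699, 11296)
```

View pics/w6.png

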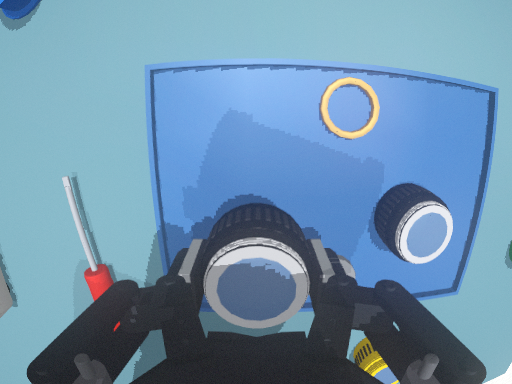

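```bash
python3 -m pendant '[[0,0,-0.02,0],[0,0,-0.04,0],[-0.02,0,-0.055,0],[-0.05,0,-0.06,0],[-0.08,0,-0.06,0]]'|grep tcp
python3 -m pendant '[[-0.03,0,0,0],[-0.06,0,0,0],[-0.09,0,0,0],[-0.12,0,0,0],[-0.15,0,0,0]]'|grep tcp
python3 -m pendant '[[-0.03,0,0,0],[-0.06,0,0,0],[-0.085,0,0,0],[-0.1,0,0,0],[-0.11,0,0,0]]'|grep tcp
python3 -m pendant '[[0,0,0,0],[0,0,0,0],[0,0,0,0],[0,0,0,0],[0,0,0,0]]'
python3 d.py .544 .2425 .29 -95.5
python3 - <<'E'
from h import *
s=readout.read_state();p=np.array(s["tcp_pos"]);R=np.array(s["tool_rot"])
im=imaging.camera("wrist").copy()
q=wproj(np.c_[.544+.05*np.cos(th),.2425+.05*np.sin(th),np.full(48,.052)],p,R)
cv2.imwrite("pics/w7.png",im[:,:,::-1])
for a in q: cv2.circle(im,tuple(int(v) for v in a),1,(255,0,0),-1)
cv2.imwrite("pics/w7o.png",im[:,:,::-1])
E
```

```text
tcp_pos: [0.5133, -0.0667, 0.3026]
tcp_pos: [0.5271, 0.0832, 0.3017]
tcp_pos: [0.5373, 0.1924, 0.3015]
time: 18.95
tcp_pos: [0.5374, 0.191, 0.3017]
tool_rot: [[-0.093, -0.996, 0.0], [-0.996, 0.093, -0.0], [0.0, -0.0, -1.0]]
force: [0.5, 0.4, -3.1]
grip_width: 0.052
t 18.95 p [0.5374 0.191  0.3017] yaw -95.4 D [-0.0519 -0.0017  0.0117] turn 0.03 F [ 0.54  0.45 -3.11] M [0.04 0.   0.06] j [ 13.  31. 103.  -0.  46. 108.] w 0.052
```

View pics/w7o.png

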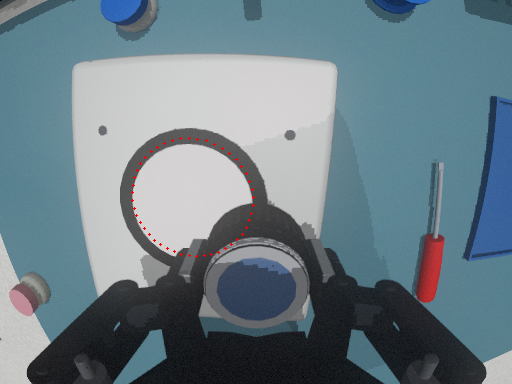

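```bash
python3 - <<'E'
from h import *
s=readout.read_state();p=np.array(s["tcp_pos"]);R=np.array(s["tool_rot"])
g=cv2.cvtColor(cv2.imread("pics/w7.png"),cv2.COLOR_BGR2GRAY).astype(float)
T=np.linspace(0,2*np.pi,180,endpoint=False)
for q in[(.544,.2425)]:
  for it in range(4):
    E=[]
    c=np.array(q)
    rr=np.arange(.038,.060,.0005)
    for t in T:
      u=wproj(np.c_[c[0]+rr*np.cos(t),c[1]+rr*np.sin(t),np.full(len(rr),.052)],p,R)
      if u[:,1].max()>235 or (u[:,0].max()>215 and u[:,1].max()>200):continue
      v=cv2.remap(g.astype(np.float32),u[None,:,0].astype(np.float32),u[None,:,1].astype(np.float32),1)[0]
      i=np.argmin(np.diff(v));
      if np.diff(v)[i]<-5:E.append((c+rr[i]*np.array([np.cos(t),np.sin(t)])))
    E=np.array(E)
    f=least_squares(lambda a:np.hypot(E[:,0]-a[0],E[:,1]-a[1])-a[2],[*c,.05],loss="soft_l1",f_scale=.001);q=f.x[:2]
    print(len(E),f.x.round(4))
E
```

```text
105 [0.54   0.2439 0.05  ]
99 [0.5399 0.2439 0.05  ]
99 [0.54   0.2439 0.05  ]
99 [0.54   0.2439 0.05  ]
```

```bash
python3 -m pendant '[[-0.02,0.001,0,0],[-0.04,0.0013,0.005,0],[-0.05,0.0013,0.015,0],[-0.0528,0.0013,0.025,0],[-0.0528,0.0013,0.03,0]]'|grep tcp
python3 -m pendant '[[0,0,0.003,0],[0,0,0.006,0],[0,0,0.007,0],[0,0,0.007,0],[0,0,0.007,0]]'|grep tcp
python3 -m pendant '[[0,0,0,0],[0,0,0,0],[0,0,0,0],[0,0,0,0],[0,0,0,0]]'
python3 d.py .541 .2437 .265 -95.5
python3 - <<'E'
from h import *
for c,n in(("scene",(slice(90,320),slice(110,430))),("side",(slice(90,320),slice(130,450)))):
  im=imaging.camera(c);cv2.imwrite(f"pics/{c}8.png",cv2.resize(im[n][:,:,::-1],None,fx=2.5,fy=2.5,interpolation=2))
  for d in trace(c,"cell_1"):
    ce=mcent(d["mask"])
    for z in(.004,.088):
      f=least_squares(lambda q:cylcent(c,q[0],q[1],z)-ce,ray(c,ce,z+.02)[:2]).x
      print(c,round(d["p"],2),d["mask"].sum(),ce.round(1),z,f.round(4))
wlook([(.541,.2437)],z0=.088,save="pics/w8.png")
E
```

```text
tcp_pos: [0.5407, 0.2441, 0.2701]
tcp_pos: [0.541, 0.2441, 0.2649]
time: 20.5
tcp_pos: [0.5409, 0.2442, 0.2647]
tool_rot: [[-0.093, -0.996, -0.0], [-0.996, 0.093, -0.0], [0.0, 0.0, -1.0]]
force: [0.1, 0.7, -3.7]
grip_width: 0.052
t 20.5 p [0.5409 0.2442 0.2647] yaw -95.3 D [ 0.0005 -0.0001 -0.0003] turn 0.04 F [ 0.1   0.71 -3.7 ] M [-0.    0.    0.02] j [ 18.  35. 101.  -0.  43. 113.] w 0.052
scene 0.68 196 [202.1 160.5] 0.004 [ 0.488  -0.2702]
scene 0.68 196 [202.1 160.5] 0.088 [ 0.5374 -0.2185]
scene 0.67 161 [177.7 131.5] 0.004 [ 0.4341 -0.4464]
scene 0.67 161 [177.7 131.5] 0.088 [ 0.487  -0.3834]
scene 0.48 195 [229.2 137.7] 0.004 [ 0.333  -0.2635]
scene 0.48 195 [229.2 137.7] 0.088 [ 0.3923 -0.2122]
scene 0.45 202 [307.8 229.4] 0.004 [0.4971 0.2178]
scene 0.45 202 [307.8 229.4] 0.088 [0.5459 0.2383]
side 0.94 366 [306.1 247.3] 0.004 [ 0.4905 -0.2688]
side 0.94 366 [306.1 247.3] 0.088 [ 0.4166 -0.325 ]
side 0.69 436 [263.9 275.3] 0.004 [ 0.3277 -0.2675]
side 0.69 436 [263.9 275.3] 0.088 [ 0.2722 -0.3239]
side 0.62 529 [344.7 297.2] 0.004 [ 0.428  -0.4505]
side 0.62 529 [344.7 297.2] 0.088 [ 0.3612 -0.4863]
0.57 [256.2 266.3] (array([0.5419, 0.2438]), 11900, 11182)
```

View pics/scene8.png

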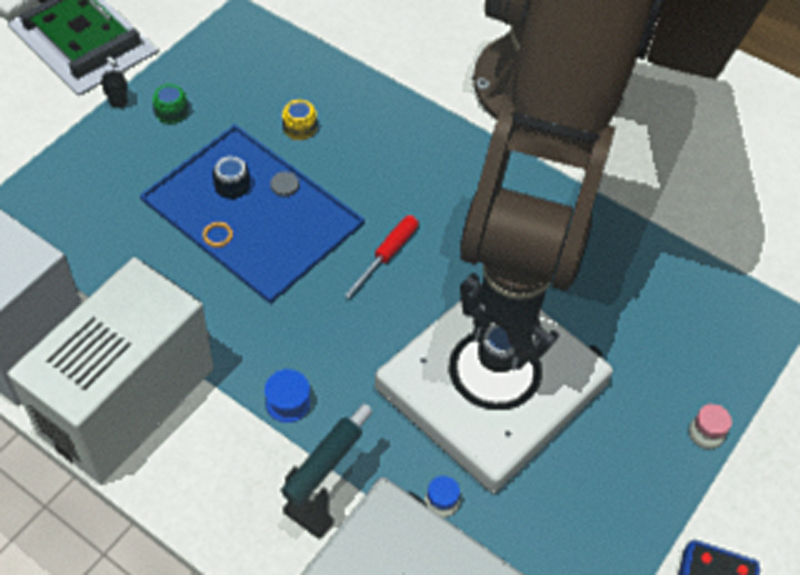

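View pics/side8.png

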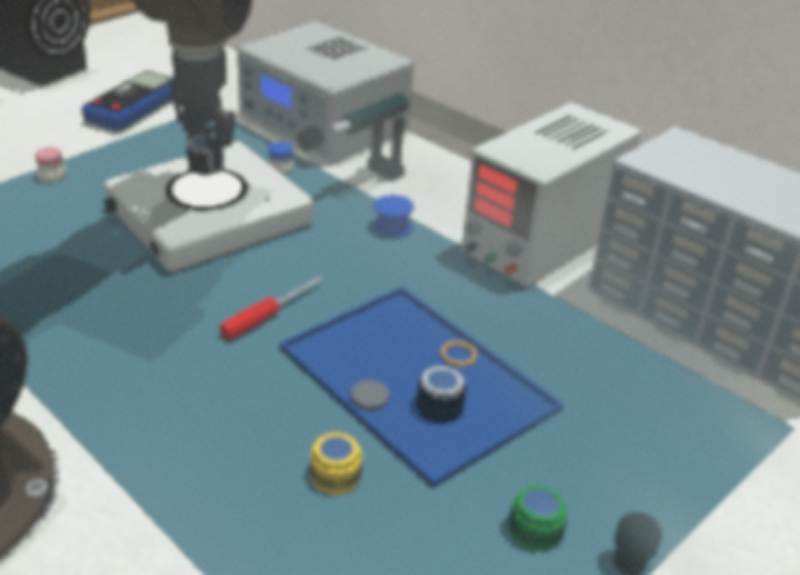

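View pics/w8.png

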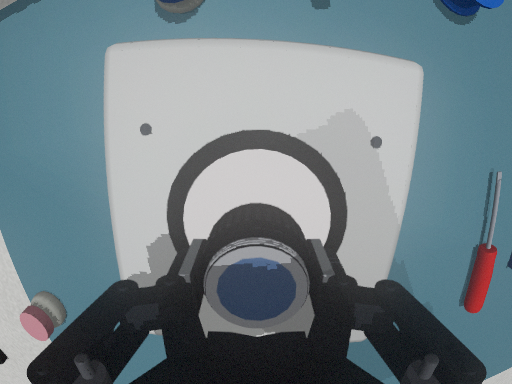

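```bash
python3 -m pendant '[[0,0,0,0],[0,0,0,0],[0,0,0,0],[0,0,0,0],[0,0,0,0]]'; python3 -c "
from plant import ctrl;print(ctrl.hand_in())"
```

```text
time: 21.3
tcp_pos: [0.541, 0.2442, 0.2647]
tool_rot: [[-0.093, -0.996, 0.0], [-0.996, 0.093, -0.0], [0.0, -0.0, -1.0]]
force: [0.5, -0.3, -3.2]
grip_width: 0.0519
the job is handed in; nothing more can be done
None
```

The heavier cell is being held upright and still over the middle of the glowing disc, and the lighter one is standing upright on the tray. I handed the job in at 21.3 s.

- **Weighing:** I lifted each cell about 60 mm. The cell nearer the tray's far right end pulled about 1.3 N (roughly 0.13 kg), and I set it back within 1 mm of where it had been gripped. The other pulled about 3.4 N (roughly 0.35 kg), so that is the one I kept.
- **Final position:** The heavy cell's underside is about 36 mm above the disc. By the wrist camera it is within about 2 mm of the disc's middle.
- **Last checks:** The tool pointed straight down and was steady, with the grip holding at 52 mm. The lighter cell and the bystanders looked unmoved in the pictures.
- **Disagreements:**
  - The fixed cameras and the wrist camera differed by 3–4 mm on positions. I relied mainly on the wrist camera.
  - The scene camera, with its view of the held cell partly blocked, put it about 5 mm off the middle.
  - The side camera's network did not pick out the held cell.

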